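# Open the wide shutter of the light box

### The arm

A 6-joint arm with a two-finger parallel gripper is mounted at the origin on the work surface. World frame = base frame: x ahead of the robot, y to its left, z up, the work surface at z = 0. Lengths are in mm, angles in rad, forces in N, time in s.
With the tool pointing down it reaches from about 250 to 775 mm from the base axis. Payload 8.9 kg.
Tool frame: the origin (TCP) lies at the very end of the fingers, on their centre line; the grasp point (between the pads) lies 19 mm behind it (hold_point_z is the distance from the TCP to the grasp point, in mm); z points along the fingers, y is the direction in which the jaws open and shut (so a half turn about z gives the same grasp; the last joint's range is limited). The gripper opens to 85 mm and grips with 20 to 120 N. Pads are 22 mm wide; open, the fingers measure 114 mm over their backs; the gripper's body (76 mm by 85 mm) begins 54 mm behind the grasp point. The pads swing forward as they close: fully open they stand 13 mm farther back than shut.
Start: joints at [-1.316, 0.291, -0.153, 1.127, 0, 1.431], TCP at [201.444, -484.813, 231.305] pointing down, gripper open.
Joint ranges: [-2.52, 2.52], [-0.91, 1.74], [-1.3, 1.37], [-1.96, 2.02], [-1.52, 1.47], [-3.14, 3.14]. Speed limits (rad/s): [2.22, 2.22, 2.79, 3.14, 3.14, 3.14].

### API

Orientations are given as a unit quaternion [w, x, y, z].
In Python, from cell import sense, capture, camera_model, sign_off, hold_point_z gives the robot as it stands.
- The arm moves only by the tool servo_tool, never from a script. Its argument "series" is text: rows parted by semicolons, each of 6 numbers parted by spaces: the shift along the world's x, y, z in units of 30 mm (1.0 is 30 mm), then the turn, a rotation vector about the world's x, y, z in units of 6 degrees (1.0 is 6 degrees). A call has 1 to 10 rows; each row is the pose to reach, as a shift and turn from the pose commanded when the call began; what a row does not reach only later rows make up. A row lasts 1/12 s, in which the tool goes at most 41.7 mm and 7.16 degrees, less where a joint would pass 70% of its speed; a pose out of reach is approached as far as the arm can. A call with a gripper value outside its range is refused whole. "claw" is the opening, from 0 (shut) to 1 (fully open), set as the call begins (left out, the last holds). The fingers move at their own pace and stop on an object; "force" is the grip in N (left out, the last holds). Time passes only in rows, so rows that repeat a pose let the fingers close. It gives the time, the measured TCP pose, the force and the opening at its end, in the units of the state.
- sense(): the state, without advancing time (a new reading comes with each control period).
- capture(name): name is "scene" or "top" or "wrist"; returns (picture, depth): 420x560x3 uint8, red, green, blue; 420x560 float32, mm along the optical axis (not along the pixel's ray), 0 where there is no reading.
- camera_model(name): a dict with "fx", "fy", "cx", "cy" (pixels), "R" (3x3) and "t" (3): a world point X has camera coordinates R X + t. Camera axes: x right, y down, z forward; pixel columns grow to the right and rows downward; lengths in mm; the calibration is good to about 2 mm. The wrist camera is an equidistant fisheye: a pixel r from the principal point sees the ray r / f radians off the axis. A picture is of the moment at which its call begins: read the wrist's pose just before it. camera_model takes no time and is no camera call; for the wrist camera it gives the pose at the moment of the call.
- sign_off(): hands the job in, once; it reports no verdict.
The state is a dict: "t": time; "joint_pos": joint angles; "dq": joint speeds; "joint_efforts": joint torques, N m; "tcp_pos": TCP position; "ee_rot": TCP orientation; "ft_force": force on the tool from outside, world axes, zero at the start; "wrist_torque": the same for the moment, N m; "opening": opening from 0.0 (shut) to 1.0 (fully open).
Only numpy, scipy, OpenCV 4.12 (cv2) and the standard library are available. Lean on these libraries where they do the work, as an engineer would, in place of code of your own. Each camera call takes 0.05 s, during which the arm holds its last target.

### The job

I want to look at some large negatives: on the little light box, slide the wide metal shutter all the way open, so that its whole lit window is bare. It lies flush and has no handle, so press down on it lightly and drag it along. Leave the narrow shutter beside it where it is.

Things in the scene. Friction and masses are not known exactly. Their poses are not given: they have to be found in the camera images.
- wide_shutter (a joint): Opening of the wide shutter, in m: 0 = closed (lit window covered), 0.086 = fully open at its stop (window bare). Starts 0.010 to 0.030 open, so a bright near-white strip of the window already shows behind its trailing edge. Slides in a straight line against about 1.2 N of dry friction and slight damping; stays where it is left.
- wide_shutter_mid (a point): Centre of the top face of the wide shutter, moving with it: a flat matt grey aluminium plate 86 mm long (along its travel, own x) and 80 mm wide (own y), with seven fine dark lines across its middle, level with the box's top. Own +x is the opening direction, from the bright lit half of its 172 mm track to the black blank half; z is up. It does not give under a press.
- narrow_shutter_mid (a point): Centre of the top face of the narrow shutter, to be left alone: the same kind of plate, 86 mm long but only 32 mm wide, in a parallel track; centre lines 76 mm apart, 20 mm of white frame between the tracks. Same axes. It may start anywhere along its 86 mm travel.
- lightbox: White plastic light box, 220 mm (own x) x 160 (y) x 45 high, fixed to the pine shelf at any yaw. Origin: centre of its underside. Flat top with nothing on it; wide track at y = -25 mm, narrow one at y = +51 mm. Small toggle switch on its +x end face, not needed. Loose film canisters 52 mm tall stand 30 mm or more from its sides.

How it is judged (in metres and radians):
At the end, for the whole second after the job is handed in: The wide shutter is at rest within 12 mm of fully open (joint above 0.074 m) and the narrow shutter is within 12 mm of where it started (value of joint wide_shutter above 0.074 m and velocity of joint wide_shutter between -0.01 and 0.01 m/s and distance of narrow_shutter_mid from where it was at the start of the episode below 0.012 m); the robot touches nothing.
It fails at once if the narrow shutter is shifted by more than 12 mm (distance of narrow_shutter_mid from where it was at the start of the episode above 0.012 m).
It also fails if it takes over 32 s, if anything falls off the work surface, if the arm or the gripper's body presses on something with over 40 N, if the wrist force passes 120 N, or if a joint passes its speed limit or range.

## Working session

There is one attempt and no reset: what is moved stays moved. The work goes in short steps, Python scripts to look and compute and a tool call to move; the robot and the scene stay as the last step left them, time stands still between calls to the robot, and variables do not carry over. Pictures are saved under pics/ and viewed, and the job is handed in when it is done.

Besides the shell and the picture viewer there is one more tool, called by a JSON object that holds its "method" and its "body", one argument or row to a line. servo_tool: Moves the arm, as the interface text tells. Its arguments: {"type":"object","properties":{"series":{"type":"string"},"claw":{"type":"number"},"force":{"type":"number"}},"required":["series"]}

```bash
ls; mkdir -p pics
python3 - <<'E'
from cell import *
import cv2,numpy as np
s=sense();print(s)
for n in("scene","top"):
    p,d=capture(n);cv2.imwrite(f"pics/{n}0.png",p[...,::-1]);np.savez(f"{n}0.npz",p=p,d=d,**camera_model(n));print(n,camera_model(n))
E
```

```text
pics
{'t': 0.0, 'joint_pos': array([-1.31628903e+00,  2.91307885e-01, -1.54113507e-01,  1.12669649e+00,
       -1.11082744e-06,  1.43146702e+00]), 'dq': array([ 4.03399026e-05,  2.14353111e-03,  2.58289173e-05, -1.11424680e-03,
        2.48423447e-04,  6.21331848e-04]), 'joint_efforts': array([-4.86592617e-03, -5.37137783e+01,  3.31374371e+01,  1.58521836e-02,
       -3.90946288e-04,  2.85749664e-06]), 'tcp_pos': array([ 201.33948516, -484.38996587,  230.72274707]), 'ee_rot': array([-6.59652698e-04,  9.80673948e-01,  1.95648082e-01, -3.85871255e-05]), 'ft_force': array([-0.6872933 ,  0.63578145, -0.12204436]), 'wrist_torque': array([0.0415015 , 0.01111494, 0.03098143]), 'opening': 0.9983227951538278}
scene {'fx': 436.9607418927189, 'fy': 436.9607418927189, 'cx': 277.4451347563259, 'cy': 213.9986738701425, 'R': array([[-0.8406489 ,  0.54155663,  0.00508288],
       [ 0.3331023 ,  0.52442347, -0.78359612],
       [-0.42702726, -0.6570361 , -0.62124978]]), 't': array([ 487.25284064, -155.60312325,  943.42109462])}
top {'fx': 460.5779341970444, 'fy': 460.5779341970444, 'cx': 283.75074618765245, 'cy': 213.88881568272555, 'R': array([[-2.23504800e-01, -9.74702763e-01,  3.57591912e-04],
       [-9.52488844e-01,  2.18333116e-01, -2.12357371e-01],
       [ 2.06907242e-01, -4.78034940e-02, -9.77192007e-01]]), 't': array([127.94148327, 577.66770575, 587.58167028])}
```

View pics/top0.png

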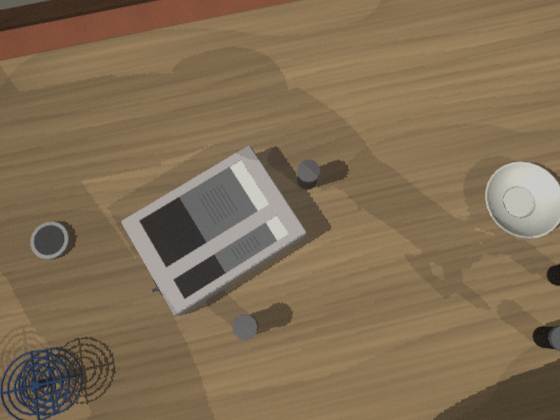

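View pics/scene0.png

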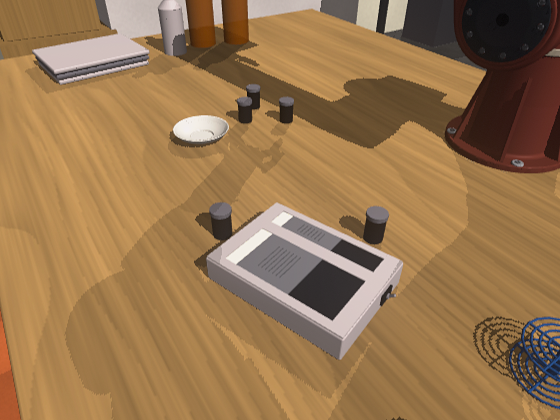

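The light box sits near top-image (215,230). The wide shutter's bright strip is near (250,185) and the black half near (172,232). Next I'll enlarge this area.

Run:
```python
import cv2
p=cv2.imread("pics/top0.png")[140:320,110:310]
cv2.imwrite("pics/crop0.png",cv2.resize(p,None,fx=4,fy=3.333,interpolation=cv2.INTER_CUBIC) if 0 else cv2.resize(p,(666,600),interpolation=cv2.INTER_CUBIC))
```

```text
(no output)
```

View pics/crop0.png

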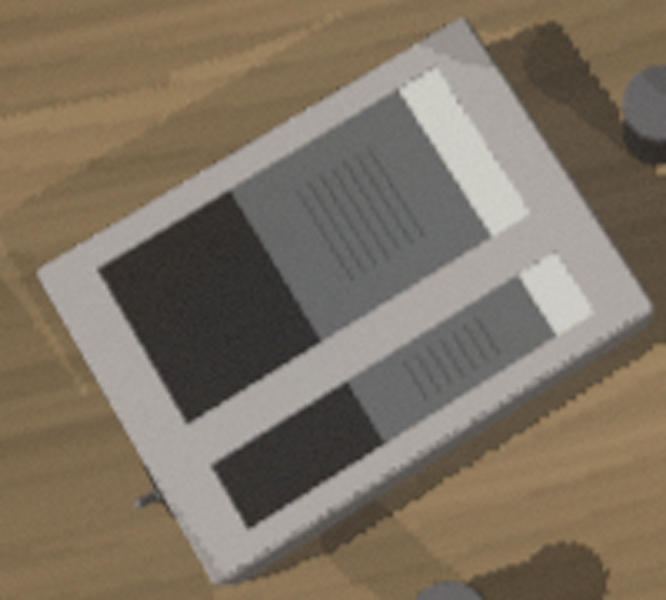

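In the crop, the wide plate's corners are (233,191), (320,340), (490,237) and (400,88). The track corners are (100,270), (188,422), (528,212) and (438,68). I'll turn these into world positions.

```bash
cat > h.py <<'E'
import numpy as np
def ray_plane(m,uv,z):
    uv=np.asarray(uv,float); d=np.c_[(uv[:,0]-m['cx'])/m['fx'],(uv[:,1]-m['cy'])/m['fy'],np.ones(len(uv))]
    R=m['R'];C=-R.T@m['t'];w=d@R
    return C+w*((z-C[2])/w[:,2])[:,None]
def bydepth(m,uv,d):
    uv=np.asarray(uv,float);z=np.array([np.median(d[int(v)-1:int(v)+2,int(u)-1:int(u)+2]) for u,v in uv])
    c=np.c_[(uv[:,0]-m['cx'])/m['fx'],(uv[:,1]-m['cy'])/m['fy'],np.ones(len(uv))]*z[:,None]
    return (c-m['t'])@m['R']
E
python3 - <<'E'
from h import *
m=np.load("top0.npz");d=m['d']
S=3.333
f=lambda L:[(110+u/S-.35,140+v/S-.35) for u,v in L]
tr=f([(100,270),(188,422),(528,212),(438,68)])
sh=f([(233,191),(320,340),(490,237),(400,88)])
b=bydepth(m,sh+tr,d);print(b.round(1))
z=np.median(b[:,2]);print(z)
for L in(tr,sh):
    P=ray_plane(m,L,z);print(P.round(1),P.mean(0),[np.linalg.norm(P[i]-P[i-1]).round(1) for i in range(4)])
P=ray_plane(m,tr,z)
x=(P[0]+P[1]-P[2]-P[3]);print('yaw',np.arctan2(x[1],x[0]),x/np.linalg.norm(x))
Q=ray_plane(m,sh,z); print('open',86-np.dot(((Q[2]+Q[3])-(P[2]+P[3]))/2,x/np.linalg.norm(x))-86, np.dot(((Q[2]+Q[3])-(P[2]+P[3]))/2,x/np.linalg.norm(x)))
# canister pos
print(bydepth(m,[(308,167),(245,323)],d))
s=np.load("scene0.npz")
# table
print(bydepth(m,[(200,120),(330,260),(100,300)],d))
E
```

```text
[[653.8 137.3  45.4]
 [580.7 112.8  44.3]
 [608.6  32.   44.9]
 [683.8  56.7  45.1]
 [632.2 200.   44.3]
 [558.7 173.9  44.6]
 [615.7  13.5  45.2]
 [689.2  38.3  45.1]]
44.99797827848368
[[632.  199.8  45. ]
 [558.6 173.8  45. ]
 [615.8  13.5  45. ]
 [689.2  38.3  45. ]] [623.89583526 106.34969744  44.99797828] [np.float64(171.3), np.float64(77.8), np.float64(170.2), np.float64(77.5)]
[[653.9 137.4  45. ]
 [580.6 112.7  45. ]
 [608.6  32.   45. ]
 [683.9  56.7  45. ]] [631.72679605  84.69238981  44.99797828] [np.float64(86.1), np.float64(77.4), np.float64(85.3), np.float64(79.2)]
yaw 1.9124913467831237 [-0.3350846   0.94218804  0.        ]
open -19.49899351142335 19.498993511423343
[[654.44702903 -55.25410985  51.70269941]
 [457.28443628  80.49702662  53.12185274]]
[[ 7.86899490e+02  9.00520136e+01 -2.26134454e-01]
 [ 5.19447141e+02 -5.97703859e+01 -1.94604946e-01]
 [ 5.38024689e+02  2.88112578e+02  5.22809596e-01]]
```

{"method": "servo_tool", "body": {
  "series": "14.5 18.5 -3 0 0 0;14.5 18.5 -3 0 0 0;14.5 18.5 -3 0 0 0;14.5 18.5 -3 0 0 0;14.5 18.5 -3 0 0 0;14.5 18.5 -3 0 0 0;14.5 18.5 -3 0 0 0;14.5 18.5 -3 0 0 0;14.5 18.5 -3 0 0 0;14.5 18.5 -3 0 0 0",
  "claw": 0,
  "force": 40
}}

```text
t: 0.93
tcp_pos: [457.2, -157.5, 178.3]
ee_rot: [0.0, 0.981, 0.196, -0.0]
ft_force: [0.2, -0.4, 0.3]
opening: -0.001
```

{"method": "servo_tool", "body": {
  "series": "6 7.65 -2 0 0 0;6 7.65 -2 0 0 0;6 7.65 -2 0 0 0;6 7.65 -2 0 0 0;6 7.65 -2 0 0 0;6 7.65 -2 0 0 0;6 7.65 -2 0 0 0;6 7.65 -3.5 0 0 0;6 7.65 -3.5 0 0 0;6 7.65 -3.5 0 0 0"
}}

```text
t: 1.77
tcp_pos: [633.9, 70.6, 70.5]
ee_rot: [-0.001, 0.981, 0.196, -0.003]
ft_force: [1.2, -0.2, 0.5]
opening: 0.002
```

Run:
```python
from cell import *
import cv2
s=sense();print(s['t'],s['tcp_pos'],s['ft_force'])
for n in("top","scene"):
    p,d=capture(n);
    p=p[130:330,100:330] if n=="top" else p[150:390,170:450]
    cv2.imwrite(f"pics/{n}1.png",cv2.resize(p,None,fx=2.5,fy=2.5,interpolation=2)[...,::-1])
s=sense();print(s['t'],s['tcp_pos'],s['ft_force'])
```

```text
1.7667 [633.90705531  70.59256173  70.54325392] [ 1.22342593 -0.21367006  0.53020367]
1.8667 [636.13822686  69.41923667  74.25410718] [ 0.77062193 -0.1197998   0.47389063]
```

View pics/scene1.png

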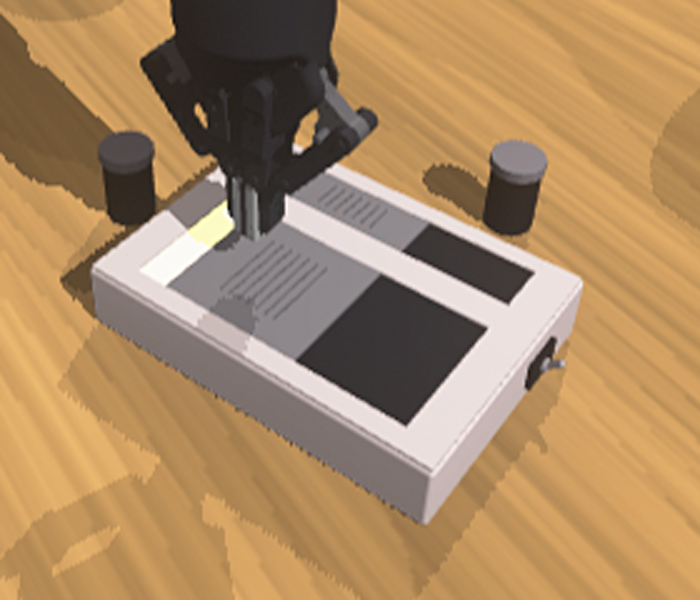

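The fingers hover above the trailing part of the wide plate at about (250,230), well clear of the narrow one. I'll descend now.

{"method": "servo_tool", "body": {
  "series": "0 0 -0.5 0 0 0;0 0 -0.75 0 0 0;0 0 -0.85 0 0 0;0 0 -0.9 0 0 0;0 0 -0.93 0 0 0;0 0 -0.96 0 0 0;0 0 -0.96 0 0 0"
}}

```text
t: 2.45
tcp_pos: [636.6, 69.9, 45.2]
ee_rot: [0.0, 0.981, 0.196, 0.0]
ft_force: [-0.3, 0.3, 0.3]
opening: 0.001
```

Just about touching. I'll press in small steps.

{"method": "servo_tool", "body": {
  "series": "0 0 -0.03 0 0 0;0 0 -0.06 0 0 0;0 0 -0.06 0 0 0;0 0 -0.06 0 0 0"
}}

```text
t: 2.78
tcp_pos: [636.8, 69.8, 45.0]
ee_rot: [0.0, 0.981, 0.196, 0.001]
ft_force: [-5.5, -1.2, 16.7]
opening: 0.001
```

{"method": "servo_tool", "body": {
  "series": "0 0 0.02 0 0 0;-0.04 0.12 0.02 0 0 0;-0.1 0.28 0.02 0 0 0;-0.17 0.47 0.02 0 0 0;-0.24 0.66 0.02 0 0 0;-0.31 0.85 0.02 0 0 0;-0.37 1.04 0.02 0 0 0;-0.42 1.18 0.02 0 0 0;-0.45 1.26 0.02 0 0 0;-0.45 1.26 0.02 0 0 0"
}}

```text
t: 3.62
tcp_pos: [623.2, 108.2, 45.0]
ee_rot: [0.0, 0.981, 0.196, 0.001]
ft_force: [-4.8, -0.1, 10.9]
opening: -0.002
```

```bash
cat > look.py <<'E'
from cell import *
import cv2,sys
s=sense();print(s['t'],s['tcp_pos'],s['ft_force'])
for n in("top","scene"):
    p,d=capture(n);
    p=p[130:330,100:330] if n=="top" else p[150:390,170:450]
    cv2.imwrite(f"pics/{n}{sys.argv[1]}.png",cv2.resize(p,None,fx=2.5,fy=2.5,interpolation=2)[...,::-1])
E
python3 look.py 2
```

```text
3.6167 [623.18655934 108.20935935  45.00265146] [-4.76585662 -0.10055732 10.93591084]
```

View pics/scene2.png

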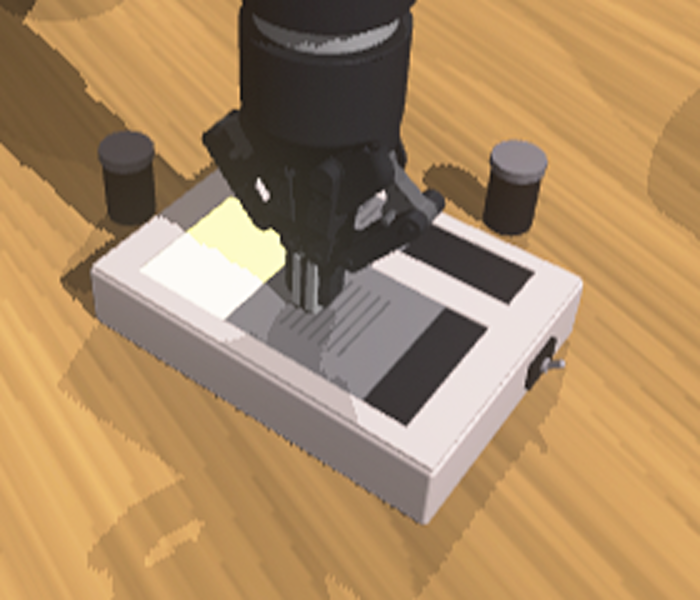

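The plate moves with the fingers; its leading edge is about 27 mm from the track end at (405,420). I'll carry on to the stop.

{"method": "servo_tool", "body": {
  "series": "-0.04 0.12 0 0 0 0;-0.1 0.28 0 0 0 0;-0.16 0.45 0 0 0 0;-0.21 0.6 0 0 0 0;-0.26 0.73 0 0 0 0;-0.29 0.82 0 0 0 0;-0.31 0.88 0 0 0 0;-0.33 0.92 0 0 0 0;-0.33 0.92 0 0 0 0"
}}

```text
t: 4.47
tcp_pos: [614.4, 134.7, 45.1]
ee_rot: [0.001, 0.981, 0.195, 0.001]
ft_force: [-0.1, -4.5, 7.6]
opening: -0.001
```

```bash
python3 look.py 3
```

```text
4.4667 [614.43577096 134.74005479  45.05333627] [-0.08117043 -4.45886181  7.55837627]
```

View pics/scene3.png

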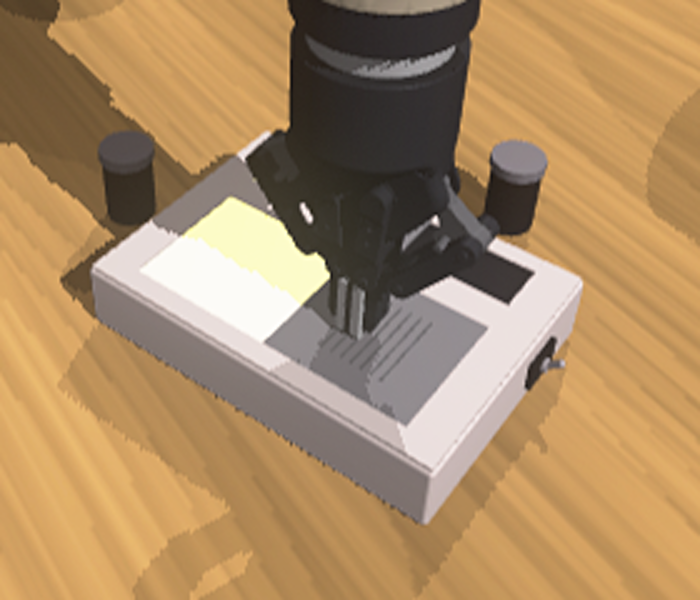

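No black remains and the force shows it has reached the stop. I'll lift straight up and move aside.

{"method": "servo_tool", "body": {
  "series": "0 0 0.3 0 0 0;0 0 1 0 0 0;0 0 2 0 0 0;0 0 3.3 0 0 0;-1 -1 4.5 0 0 0;-2 -2 5 0 0 0;-3 -3.2 5 0 0 0;-4 -4.2 5 0 0 0;-5 -5 5 0 0 0;-5 -5 5 0 0 0"
}}

```text
t: 5.4
tcp_pos: [459.5, -16.4, 194.2]
ee_rot: [0.0, 0.981, 0.195, -0.001]
ft_force: [1.1, -0.4, -0.5]
opening: 0.002
```

{"method": "servo_tool", "body": {
  "series": "-1 -1 0 0 0 0;-1 -2 0 0 0 0;-1 -3 0 0 0 0;-1 -3 0 0 0 0;-1 -3 0 0 0 0"
}}

```text
t: 5.82
tcp_pos: [433.0, -105.7, 194.2]
ee_rot: [0.0, 0.981, 0.194, 0.0]
ft_force: [0.4, 0.3, -0.0]
opening: -0.001
```

```bash
python3 look.py 4
```

```text
5.8167 [ 433.02354683 -105.70109384  194.16536642] [ 0.43067069  0.25945332 -0.00412801]
```

View pics/top4.png

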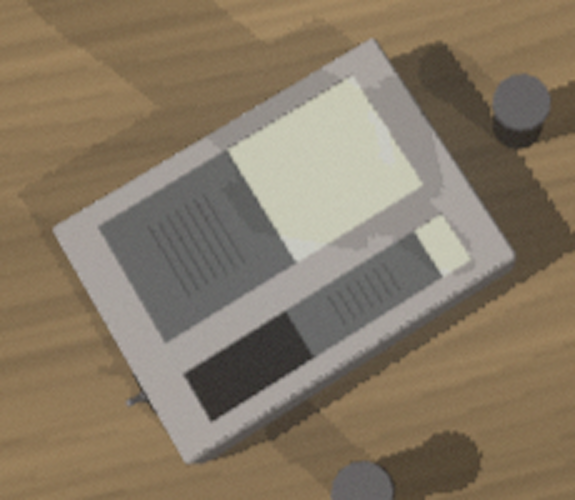

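View pics/scene4.png

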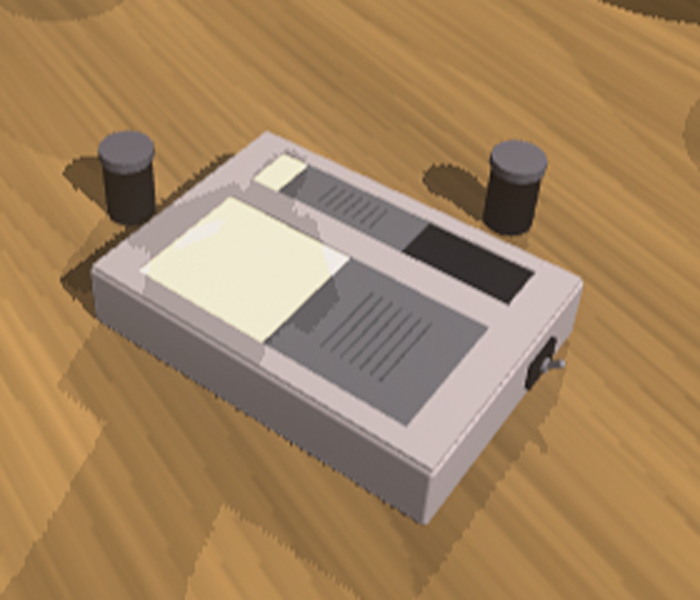

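```bash
python3 -c "
from cell import *
print(sense()['t'],sense()['dq'].round(3));print(sign_off())"
```

```text
5.9167 [ 0.019  0.002 -0.007 -0.002 -0.002 -0.   ]
the job is handed in; nothing more can be done
None
```

The wide shutter is fully open and its whole lit window is bare. I handed the job in at about 5.9 s.

- **How it was done:** With the fingers shut, I pressed on the wide shutter at about 17 N at first, then 8–11 N while dragging. It moved about 66 mm from an opening of roughly 19.5 mm. I then lifted clear and moved the arm away.
- **Wide shutter:** At the end of the drag the fingers met about 4.5 N of resistance, which fits the shutter reaching its stop. In the last top and scene pictures no black blank half is left.
- **Narrow shutter:** Its leading edge is at top-image pixel (216,255), against (215,255) at the start, so it has not measurably moved.
- **Robot:** It was touching nothing, with the TCP at z = 194 mm and the force close to zero. It was still settling very slightly (joint speed up to 0.02 rad/s).

No check failed or disagreed. The final shutter opening is judged from the pictures and the force, not read from the joint.

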